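# Load the condiment caddy for the table

### The job

Load the wooden table caddy: stand the pepper mill in the compartment with the large square opening, the salt shaker in the one with the round opening, and one of the two small spice jars in each of the two compartments with a small square opening, all standing upright on the bottom. Do not tip any of them over, and leave the square coffee jar and the food tin where they stand.

Things in the scene. Friction and masses are not known exactly. Their poses are not given: they have to be found in the camera images.
- pepper_mill: turned wooden pepper mill, round, 58 mm wide at the foot; grip its waisted body (up to 108 mm high) as if it tapered straight from 58 mm to about 50 mm, head 50 mm in diameter from 109 to 139 mm, 150 mm high with a small metal knob on top; about 0.18 kg. Origin at the centre of its underside, z up.
- salt_shaker: clear glass salt shaker with a grey domed perforated cap, 44 mm largest diameter, 90 mm high, narrowing to 34 mm in the cap above 70 mm; about 0.1 kg. Origin at the centre of its underside, z up.
- spice_jar1: small round glass spice jar with a screw cap, 42 mm body, 45 mm cap (from 85 mm up, the best place to grip), 106 mm high; about 0.11 kg. The two spice jars have the same shape and are interchangeable. Origin at the centre of its underside, z up.
- spice_jar2: the other small round spice jar, 42 mm body, 44 mm cap (from 85 mm up, the best place to grip), 105 mm high; about 0.11 kg. Origin at the centre of its underside, z up.
- coffee_jar: square coffee jar, 64 x 64 mm and 152 mm high, larger than the spice jars; does not belong in the caddy and stays where it is. Origin at the centre of its underside, z up.
- food_tin: squat round food tin, 75 mm in diameter, 58 mm high; does not belong in the caddy and stays where it is. Origin at the centre of its underside, z up.
- mill_insert: wooden block 86 x 86 x 36 mm, fixed in one of the four places (2 x 2, 88 mm apart) of the wooden caddy (190 x 190 mm, 26 mm high); its opening is the large square one, 76 x 76 mm, 30 mm deep: its floor is 6 mm above this origin. Origin at the centre of the block's underside, 6 mm above the worktop; x, y along its sides, z up.
- salt_insert: wooden block 86 x 86 x 36 mm, fixed in one of the four places (2 x 2, 88 mm apart) of the wooden caddy (190 x 190 mm, 26 mm high); its opening is round, 64 mm in diameter, 30 mm deep: its floor is 6 mm above this origin. Origin at the centre of the block's underside, 6 mm above the worktop; x, y along its sides, z up.
- spice_insert1: wooden block 86 x 86 x 36 mm, fixed in one of the four places (2 x 2, 88 mm apart) of the wooden caddy (190 x 190 mm, 26 mm high); its opening is a small square one, 62 x 62 mm, 30 mm deep: its floor is 6 mm above this origin. Origin at the centre of the block's underside, 6 mm above the worktop; x, y along its sides, z up. One of two alike.
- spice_insert2: wooden block 86 x 86 x 36 mm, fixed in one of the four places (2 x 2, 88 mm apart) of the wooden caddy (190 x 190 mm, 26 mm high); its opening is a small square one, 62 x 62 mm, 30 mm deep: its floor is 6 mm above this origin. Origin at the centre of the block's underside, 6 mm above the worktop; x, y along its sides, z up. The other of two alike.
There are look-alikes about, which are no part of the job. Leave any blue or turquoise look-alike of the spice_jar2 alone.

How it is judged (in metres and radians):
At the end, for the whole second after the job is handed in: Mill in the large square insert, salt in the round one, a spice jar in each small square one: each within 16 mm of its insert's centre, foot under 12 mm above the insert's underside, within 0.1 rad of upright, under 0.02 m/s. Coffee jar and tin within 25 mm of where they stood (horizontal distance between pepper_mill and mill_insert below 0.016 m and z of pepper_mill in the frame of mill_insert below 0.012 m and horizontal distance between salt_shaker and salt_insert below 0.016 m and z of salt_shaker in the frame of salt_insert below 0.012 m and ((horizontal distance between spice_jar1 and spice_insert1 below 0.016 m and z of spice_jar1 in the frame of spice_insert1 below 0.012 m and horizontal distance between spice_jar2 and spice_insert2 below 0.016 m and z of spice_jar2 in the frame of spice_insert2 below 0.012 m) or (horizontal distance between spice_jar1 and spice_insert2 below 0.016 m and z of spice_jar1 in the frame of spice_insert2 below 0.012 m and horizontal distance between spice_jar2 and spice_insert1 below 0.016 m and z of spice_jar2 in the frame of spice_insert1 below 0.012 m)) and angle between each of pepper_mill, salt_shaker, spice_jar1, spice_jar2's own z axis and vertical below 0.1 rad and linear speed of each of pepper_mill, salt_shaker, spice_jar1, spice_jar2 below 0.02 m/s and distance of each of coffee_jar, food_tin from where it was at the start of the episode below 0.025 m); the robot touches nothing.
It fails at once if the pepper mill, salt shaker or a spice jar is tipped over (more than 0.6 rad) (angle between any of pepper_mill, salt_shaker, spice_jar1, spice_jar2's own z axis and vertical above 0.6 rad).
It fails at once if the coffee jar or the tin is moved by more than 25 mm or tipped over (more than 0.5 rad) (distance of any of coffee_jar, food_tin from where it was at the start of the episode above 0.025 m or angle between any of coffee_jar, food_tin's own z axis and vertical above 0.5 rad).
It also fails if it takes over 109 s, if anything falls off the work surface, if the arm or the gripper's body presses on something with over 40 N, if the wrist force passes 120 N, or if a joint passes its speed limit or range.

### The arm

A 6-joint arm with a two-finger parallel gripper is mounted at the origin on a cart in front of the work surface, level with it; the furniture and walls round the work are solid. World frame = base frame: x ahead of the robot, y to its left, z up, the work surface at z = 0. Lengths are in m, angles in degrees, forces in N, time in s.
With the tool pointing down it reaches from about 0.4 to 0.825 m from the base axis. Payload 7 kg.
Tool frame: the origin (TCP) lies midway between the tips of the shut fingers; the grasp point (between the pads) lies 19 mm behind it; z points along the fingers, y is the line along which they close (so a half turn about z gives the same grasp; the last joint's range is limited). The gripper opens to 88 mm and grips with 3 to 60 N. Pads are 19 mm wide; open, the fingers measure 130 mm over their backs; the gripper's body (78 mm by 193 mm) begins 47 mm behind the grasp point.
Start: joints at [-56.717, 20.546, 0.682, 0, -70.136, -16.507], TCP at [0.195, -0.646, 0.227] pointing down, gripper open.
Joint ranges: [-176.03, 176.03], [-82.01, 121.73], [-58.28, 71.71], [-173.87, 95.51], [-174.79, -0.11], [-173.66, 173.66]. Speed limits (degrees/s): [136.94, 136.94, 172.46, 180, 180, 180].

### API

Orientations are given as [roll, pitch, yaw] about the fixed x, y, z axes, in that order (R = Rz(yaw) Ry(pitch) Rx(roll)).
In Python, from plant import ctrl gives the robot as it stands. The module is installed in compiled form; this text tells all that it offers.
- The arm moves only by the tool send_rows, never from a script. Its argument "plan" is a list that holds one entry, the list of rows, each a list of 6 numbers: the shift along the tool's x, y, z in normalised numbers (1 is 40 cm), then the turn, a rotation vector about the tool's x, y, z in parts of the range, where 1.0 means 180 degrees. A call has 1 to 8 rows; each row is the pose to reach, as a shift and turn from the pose commanded when the call began, along the tool's axes at that moment; what a row does not reach only later rows make up. A row lasts 1/12 s, in which the tool goes at most 41.7 mm and 7.16 degrees, less where a joint would pass 70% of its speed; a pose out of reach is approached as far as the arm can. No shift or turn number may pass 1 either way. A call with a gripper value outside its range is refused whole. "fingers" is the opening, from 0 (shut) to 1 (fully open), set as the call begins (left out, the last holds). The fingers move at their own pace and stop on an object; the grip force is fixed at half the most. Time passes only in rows, so rows that repeat a pose let the fingers close. It gives the time, the measured TCP pose, the force, the opening and the grip force at its end, in the units of the state.
- ctrl.get_obs(): the state, without advancing time (a new reading comes with each control period).
- ctrl.snapshot(name): name is "scene" or "top" or "wrist"; returns a dict with "img" (384x512x3 uint8, red, green, blue), "K" (3x3 intrinsics, pixels), "pose" (4x4, takes a point from camera to world coordinates). Camera axes: x right, y down, z forward; pixel columns grow to the right and rows downward; lengths in m; the calibration is good to about 2 mm. The wrist camera is an equidistant fisheye: a pixel r from the principal point sees the ray r / f radians off the axis. A picture is of the moment at which its call begins. There is no depth.
- ctrl.close_job(): hands the job in; it is judged then, once.
The state is a dict: "clock": time; "joint_pos": joint angles; "qvel": joint speeds; "tau": joint torques, N m; "tool_pos": TCP position; "orientation": TCP orientation; "force": force on the tool from outside, world axes, zero at the start; "moment": the same for the moment, N m; "opening": finger opening in m; "gripper_force": force on a finger pad.
Only numpy, scipy, OpenCV 4.12 (cv2) and the standard library are available. Lean on these libraries where they do the work, as an engineer would, in place of code of your own. Each camera call takes 0.05 s, during which the arm holds its last target. There are 200 camera calls.

## Working session

There is one attempt and no reset: what is moved stays moved. The work goes in short steps, Python scripts to look and compute and a tool call to move; the robot and the scene stay as the last step left them, time stands still between calls to the robot, and variables do not carry over. Pictures are saved under pics/ and viewed, at most 14 in all, crops included, and the job is handed in when it is done.

Besides the shell and the picture viewer there is one more tool, called after "Emit:" as name([rows], argument=value, ...), one row to a line, values as JSON. send_rows: Moves the arm, as the interface text tells. Its arguments: {"type":"object","properties":{"plan":{"type":"array","items":{"type":"array","items":{"type":"array","items":{"type":"number"}}}},"fingers":{"type":"number"}},"required":["plan"]}

```bash
mkdir -p pics; python3 - <<'E'
from plant import ctrl
import cv2,numpy as np,pickle
d={}
for n in ("scene","top","wrist"):
    s=ctrl.snapshot(n);d[n]=s
    cv2.imwrite(f"pics/{n}0.png",s["img"][:,:,::-1])
    print(n,np.round(s["K"],1).tolist(),np.round(s["pose"],4).tolist())
pickle.dump(d,open("s0.pkl","wb"))
a=[cv2.resize(d[n]["img"][:,:,::-1],(800,600),interpolation=cv2.INTER_CUBIC) for n in ("scene","top")]
cv2.imwrite("pics/a.png",a[0]);cv2.imwrite("pics/b.png",a[1])
print(ctrl.get_obs())
E
```

```text
scene [[400.6, 0.0, 254.3], [0.0, 400.6, 189.9], [0.0, 0.0, 1.0]] [[-0.8553, -0.352, 0.3802, 0.159], [-0.518, 0.5717, -0.6363, 0.5962], [0.0066, -0.7412, -0.6713, 0.6958], [0.0, 0.0, 0.0, 1.0]]
top [[476.1, 0.0, 244.3], [0.0, 476.1, 194.9], [0.0, 0.0, 1.0]] [[-0.0194, -0.9959, 0.0883, 0.4231], [-0.9997, 0.0209, 0.0151, -0.0596], [-0.0169, -0.0879, -0.996, 1.1097], [0.0, 0.0, 0.0, 1.0]]
wrist [[297.3, 0.0, 253.8], [0.0, 297.3, 194.9], [0.0, 0.0, 1.0]] [[-0.2898, 0.9183, 0.2698, 0.1214], [0.9571, 0.2777, 0.0827, -0.6683], [0.001, 0.2822, -0.9594, 0.3826], [0.0, 0.0, 0.0, 1.0]]
{'clock': 0.15, 'joint_pos': array([-5.67177242e+01,  2.05816181e+01,  6.45246639e-01, -1.37086436e-02,
       -7.01366821e+01, -1.65069540e+01]), 'qvel': array([ 0.08873789, -0.14461949,  0.07756332,  0.12783891, -0.00819988,
       -0.02126735]), 'tau': array([-1.80845127e-04, -5.83277285e+01,  2.93288416e+01,  7.00108945e+00,
        8.79262603e-03, -1.17972545e-04]), 'tool_pos': array([ 0.19467521, -0.6459221 ,  0.22584082]), 'orientation': array([ 1.79926295e+02, -8.40100478e-03, -1.63229339e+02]), 'force': array([ 0.05684298, -0.30910803, -0.15065736]), 'moment': array([-0.02270065,  0.0532373 ,  0.0477937 ]), 'gripper_force': 0.0, 'opening': 0.08767003207836525}
```

View pics/a.png

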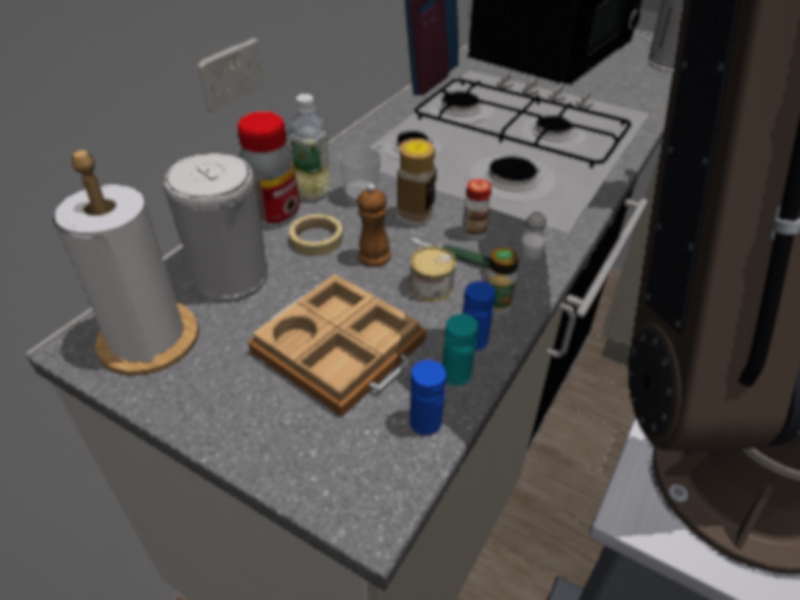

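View pics/b.png

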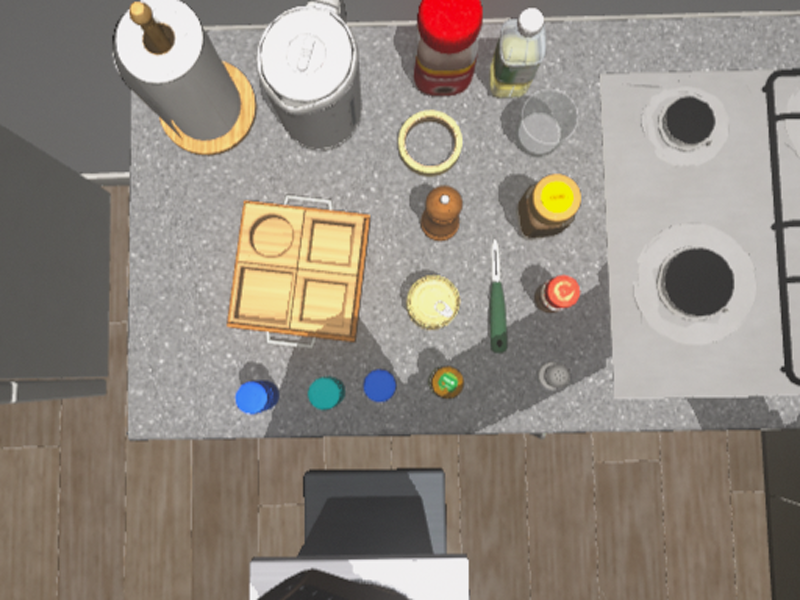

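The scene holds several small round jars (pixels in the 800×600 top view):
- Green cap at (447,381) and red cap at (561,292): these fit the spice jars.
- Blue at (256,397), turquoise at (325,393) and dark blue at (380,385): these are the look-alikes and stay where they are.

The other items are the salt shaker (554,375), mill (442,212), tin (433,301), coffee jar (552,203) and caddy (300,270). The round opening is at (271,236). I'll enlarge crops to confirm this.

```bash
python3 - <<'E'
import cv2,pickle
d=pickle.load(open("s0.pkl","rb"))
def crop(n,x0,y0,w,h,k,out):
    im=cv2.resize(d[n]["img"][y0:y0+h,x0:x0+w,::-1],None,fx=k,fy=k,interpolation=cv2.INTER_CUBIC)
    for v in range(0,w,20): cv2.putText(im,str(x0+v),(v*k,10),0,.35,(0,0,255),1); cv2.line(im,(v*k,12),(v*k,18),(0,0,255),1)
    for v in range(0,h,20): cv2.putText(im,str(y0+v),(0,v*k+4),0,.35,(0,0,255),1); cv2.line(im,(25,v*k),(31,v*k),(0,0,255),1)
    cv2.imwrite(out,im)
crop("top",140,110,240,150,3,"pics/c1.png")
crop("scene",155,110,200,170,4,"pics/c2.png") if 0 else crop("scene",155,95,200,190,3,"pics/c2.png")
E
```

```text
(no output)
```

View pics/c1.png

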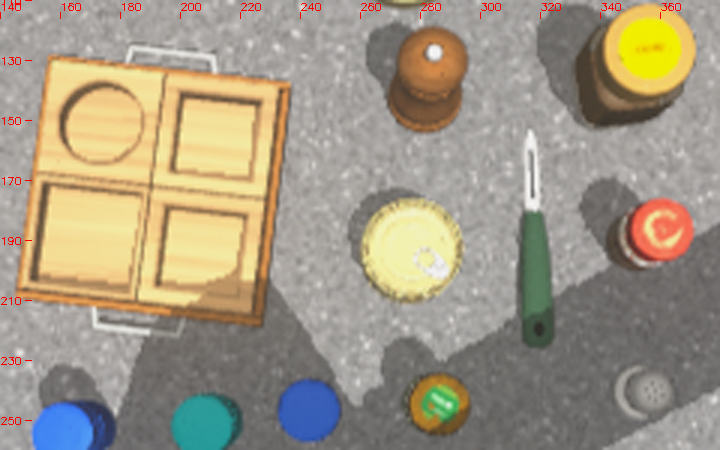

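View pics/c2.png

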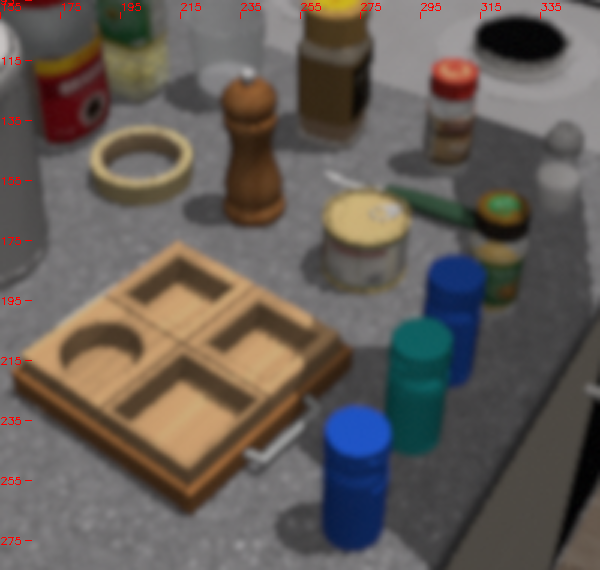

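The crops confirm the jars: red cap at (661,229) and green-topped brown cap at (439,403) are glass spice jars. The blue, turquoise and dark blue ones are opaque look-alikes. Next I triangulate.

```bash
cat > h.py <<'E'
import numpy as np,pickle
def ray(s,u,v,fish=False):
    K=s["K"];P=s["pose"];a=np.array([(u-K[0,2])/K[0,0],(v-K[1,2])/K[1,1]])
    if fish:
        r=np.linalg.norm(a);d=np.r_[a/max(r,1e-9)*np.sin(r),np.cos(r)]
    else: d=np.r_[a,1.]
    d=P[:3,:3]@d;return P[:3,3],d/np.linalg.norm(d)
def tri(rs):
    A=sum(np.eye(3)-np.outer(d,d) for o,d in rs);b=sum((np.eye(3)-np.outer(d,d))@o for o,d in rs)
    p=np.linalg.solve(A,b);e=[np.linalg.norm((np.eye(3)-np.outer(d,d))@(p-o)) for o,d in rs];return p,max(e)
def atz(r,z): o,d=r;return o+d*(z-o[2])/d[2]
def proj(s,p,fish=False):
    P=s["pose"];q=P[:3,:3].T@(np.asarray(p)-P[:3,3]);K=s["K"]
    if fish:
        r=np.linalg.norm(q[:2]);t=np.arctan2(r,q[2]);a=q[:2]/r*t
    else: a=q[:2]/q[2]
    return a*K[0,0]+K[:2,2]
E
python3 - <<'E'
from h import *
d=pickle.load(open("s0.pkl","rb"))
T=lambda u,v:ray(d["top"],140+u/3-.33,110+v/3-.33)
S=lambda u,v:ray(d["scene"],155+u/3-.33,95+v/3-.33)
for n,t,s,z in [("mill knob",(434,52),(248,73),.15),("red",(661,229),(455,70),.105),("green",(439,403),(505,203),.105),("salt",(655,388),(566,128),.09),
 ("round",(102,122),(102,347),.042),("large",(87,238),(186,408),.042),("smUR",(216,136),(180,287),.042),("smLR",(203,250),(262,339),.042),("tin",(412,250),(366,218),.058)]:
    p,e=tri([T(*t),S(*s)]);print(n,np.round(p,4),round(e,4),"top@z",np.round(atz(T(*t),z),4)[:2],"scene@z",np.round(atz(S(*s),z),4)[:2])
print("coffee",atz(T(649,49),.152), "bottle/glass",atz(ray(d["top"],542/1.5625,135/1.5625),.0))
c=np.array([atz(T(*t),.042)[:2] for t in [(102,122),(87,238),(216,136),(203,250)]])
m=c.mean(0);v=(c[0]-c[1])+(c[2]-c[3]);w=(c[0]-c[2])+(c[1]-c[3])
print("caddy",m,"yaw",np.degrees(np.arctan2(v[1],v[0])),np.degrees(np.arctan2(-w[0],w[1])),np.linalg.norm(v)/2,np.linalg.norm(w)/2)
E
```

```text
mill knob [ 0.6459 -0.1301  0.1471] 0.0007 top@z [ 0.6459 -0.1296] scene@z [ 0.6425 -0.1264]
red [ 0.525  -0.2894  0.1052] 0.0009 top@z [ 0.5259 -0.2891] scene@z [ 0.5243 -0.29  ]
green [ 0.4055 -0.1301  0.107 ] 0.0016 top@z [ 0.407  -0.1297] scene@z [ 0.4049 -0.1332]
salt [ 0.4128 -0.2855  0.0844] 0.0016 top@z [ 0.4144 -0.2837] scene@z [ 0.409  -0.2781]
round [0.6225 0.1152 0.0415] 0.0006 top@z [0.6229 0.1154] scene@z [0.6215 0.1155]
large [0.535  0.1283 0.0351] 0.0005 top@z [0.5347 0.1273] scene@z [0.5306 0.1331]
smUR [0.61   0.0289 0.0427] 0.0001 top@z [0.6102 0.029 ] scene@z [0.6104 0.0283]
smLR [0.5242 0.0404 0.0378] 0.0 top@z [0.5238 0.04  ] scene@z [0.5218 0.0439]
tin [ 0.5193 -0.1165  0.0527] 0.0002 top@z [ 0.519  -0.1161] scene@z [ 0.5161 -0.1107]
coffee [ 0.64408694 -0.27528554  0.152     ] bottle/glass [ 0.77541343 -0.29173633  0.        ]
caddy [0.57287751 0.0779417 ] yaw -7.449088958500534 -7.7309660930730795 0.08807133220977237 0.08770371767865037
```

View pics/wrist0.png

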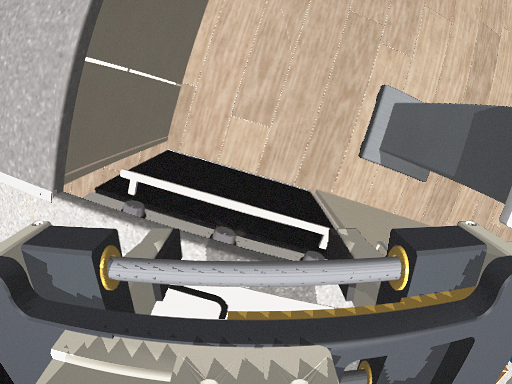

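The fits agree: caddy centre (0.573, 0.078), yaw about -7.6°. Order: salt first, then the jars, then the mill. I'll keep tool yaw at 180° throughout, so tool x = -X, y = +Y and z = -Z. First I go above the salt shaker.

The manual's scale: shifts go in shares of 40 cm and turns go in shares of 180 degrees. Converting my numbers, -23.5 cm is -0.5875, -21.5 cm is -0.5375, 16.8 degrees is 0.0933.

Emit:
send_rows([
  [[-0.075, 0.0675, 0, 0, 0, 0.0333], [-0.1625, 0.15, 0, 0, 0, 0.0667], [-0.25, 0.225, 0, 0, 0, 0.0933], [-0.3275, 0.2975, 0, 0, 0, 0.0933], [-0.4, 0.3625, 0, 0, 0, 0.0933], [-0.475, 0.43, 0, 0, 0, 0.0933], [-0.5375, 0.4875, 0, 0, 0, 0.0933], [-0.5875, 0.535, 0, 0, 0, 0.0933]],
], fingers=0.85)

```text
clock: 0.82
tool_pos: [0.359, -0.3708, 0.2267]
orientation: [180.0, 0.0, -180.0]
force: [-0.5, -0.3, -1.0]
opening: 0.0744
gripper_force: 0.0
```

Emit:
send_rows([
  [[-0.05, 0.075, 0.025, 0, 0, 0], [-0.1, 0.15, 0.0625, 0, 0, 0], [-0.125, 0.2, 0.1, 0, 0, 0], [-0.1363, 0.2183, 0.125, 0, 0, 0], [-0.1363, 0.2183, 0.125, 0, 0, 0], [-0.1363, 0.2183, 0.125, 0, 0, 0]],
])

```text
clock: 1.32
tool_pos: [0.4124, -0.2862, 0.1763]
orientation: [180.0, -0.1, -179.9]
force: [0.2, -0.2, 0.5]
opening: 0.0742
gripper_force: 0.0
```

```bash
cat >> h.py <<'E'
def snap(n,out,k=1.5):
    from plant import ctrl
    import cv2
    s=ctrl.snapshot(n);pickle.dump(s,open(out+".pkl","wb"))
    cv2.imwrite(f"pics/{out}.png",cv2.resize(s["img"][:,:,::-1],None,fx=k,fy=k,interpolation=cv2.INTER_CUBIC))
    o=ctrl.get_obs();print(o["clock"],np.round(o["tool_pos"],4),round(o["opening"],4),round(o["gripper_force"],1));return s
E
python3 - <<'E'
from h import *
s=snap("wrist","w1")
for p in [(.4135,-.2835,.09),(.4135,-.2835,0.),(.5255,-.289,.105),(.4062,-.130,.105),(.6459,-.1298,.15)]: print(np.round(proj(s,p,True)*1.5))
E
```

```text
1.3667 [ 0.4125 -0.2868  0.1768] 0.0743 0.0
[386. 303.]
[384. 267.]
[376. 474.]
[639. 298.]
[580. 608.]
```

View pics/w1.png

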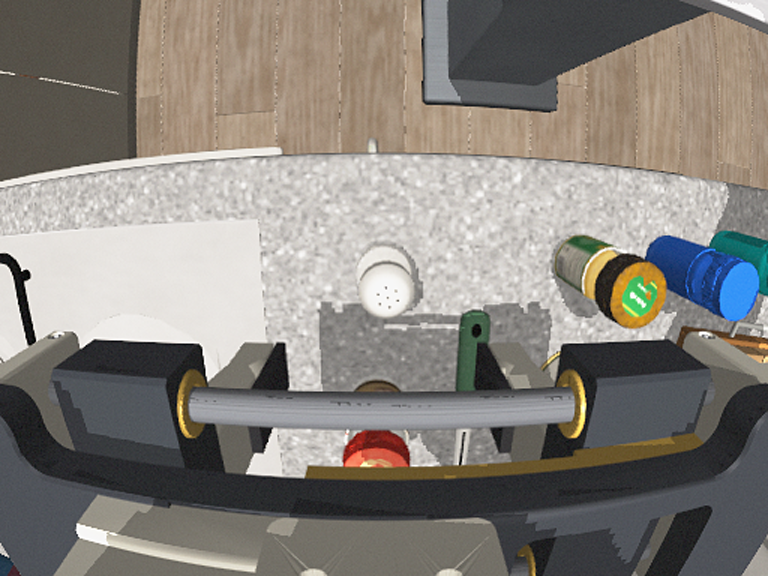

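The wrist view shows the salt cap at (386,293), its foot near (385,268) and the green cap at (637,292).

```bash
python3 - <<'E'
from h import *
d=pickle.load(open("s0.pkl","rb"));s=pickle.load(open("w1.pkl","rb"))
W=lambda u,v:ray(s,u/1.5-.17,v/1.5-.17,True)
T=lambda u,v:ray(d["top"],140+u/3-.33,110+v/3-.33)
S=lambda u,v:ray(d["scene"],155+u/3-.33,95+v/3-.33)
for n,w,t,c,z in [("salt",(386,295),(655,388),(566,128),.088),("green",(637,292),(439,403),(505,203),.105)]:
    print(n,np.round(atz(W(*w),z),4),np.round(atz(T(*t),z),4),np.round(atz(S(*c),z),4),tri([W(*w),T(*t)]),tri([W(*w),T(*t),S(*c)]))
print(s["pose"][:3,3])
E
```

```text
salt [ 0.4093 -0.2835  0.088 ] [ 0.4144 -0.2842  0.088 ] [ 0.4098 -0.281   0.088 ] (array([ 0.41323432, -0.28476063,  0.07867038]), np.float64(0.0017586236544634485)) (array([ 0.41188211, -0.28439616,  0.08492949]), np.float64(0.0024855019670165486))
green [ 0.4022 -0.1327  0.105 ] [ 0.407  -0.1297  0.105 ] [ 0.4049 -0.1332  0.105 ] (array([ 0.40535903, -0.1294429 ,  0.09928127]), np.float64(0.0016587082128902881)) (array([ 0.40470977, -0.13122759,  0.10467303]), np.float64(0.002732580961920232))
[ 0.33602634 -0.28650685  0.33321084]
```

To row units: 13.6 cm is 0.34, 13 cm is 0.325.

Emit:
send_rows([
  [[0.0025, 0.005, 0.05, 0, 0, 0], [0.0025, 0.005, 0.125, 0, 0, 0], [0.0025, 0.005, 0.2125, 0, 0, 0], [0.0025, 0.005, 0.2875, 0, 0, 0], [0.0025, 0.005, 0.325, 0, 0, 0], [0.0025, 0.005, 0.34, 0, 0, 0], [0.0025, 0.005, 0.34, 0, 0, 0], [0.0025, 0.005, 0.34, 0, 0, 0]],
])

```text
clock: 2.03
tool_pos: [0.4121, -0.2852, 0.0415]
orientation: [-180.0, 0.1, 179.9]
force: [0.5, 0.5, 0.7]
opening: 0.0746
gripper_force: 0.0
```

Emit:
send_rows([
  [[0, 0, 0, 0, 0, 0], [0, 0, 0, 0, 0, 0], [0, 0, 0, 0, 0, 0], [0, 0, 0, 0, 0, 0], [0, 0, 0, 0, 0, 0], [0, 0, 0, 0, 0, 0], [0, 0, 0, 0, 0, 0], [0, 0, 0, 0, 0, 0]],
], fingers=0)

```text
clock: 2.7
tool_pos: [0.4117, -0.2842, 0.0407]
orientation: [-180.0, 0.0, 180.0]
force: [0.0, 1.2, 2.4]
opening: 0.0372
gripper_force: 29.8
```

To row units: -11 cm is -0.275, -10.8 cm is -0.27.

Emit:
send_rows([
  [[0, 0, -0.02, 0, 0, 0], [0, 0, -0.055, 0, 0, 0], [0, 0, -0.105, 0, 0, 0], [0, 0, -0.16, 0, 0, 0], [0, 0, -0.21, 0, 0, 0], [0, 0, -0.25, 0, 0, 0], [0, 0, -0.27, 0, 0, 0], [0, 0, -0.275, 0, 0, 0]],
])

```text
clock: 3.37
tool_pos: [0.4123, -0.2845, 0.1523]
orientation: [-180.0, 0.2, 180.0]
force: [0.4, -0.3, -0.9]
opening: 0.0374
gripper_force: 29.6
```

To row units: 20 cm is 0.5, 17 cm is 0.425.

Emit:
send_rows([
  [[-0.0125, 0.025, 0, 0, 0, 0], [-0.035, 0.0675, 0, 0, 0, 0], [-0.0675, 0.1275, 0, 0, 0, 0], [-0.105, 0.2, 0, 0, 0, 0], [-0.145, 0.275, 0, 0, 0, 0], [-0.185, 0.35, 0, 0, 0, 0], [-0.225, 0.425, 0, 0, 0, 0], [-0.2625, 0.5, 0, 0, 0, 0]],
])

```text
clock: 4.03
tool_pos: [0.5165, -0.0822, 0.1492]
orientation: [-180.0, -0.1, 180.0]
force: [-0.4, -1.3, -0.7]
opening: 0.0374
gripper_force: 29.6
```

To row units: 20 cm is 0.5, 19.1 cm is 0.4775.

Emit:
send_rows([
  [[-0.04, 0.075, 0, 0, 0, 0], [-0.08, 0.15, 0, 0, 0, 0], [-0.12, 0.225, 0, 0, 0, 0], [-0.1575, 0.3, 0, 0, 0, 0], [-0.195, 0.37, 0, 0, 0, 0], [-0.225, 0.43, 0, 0, 0, 0], [-0.25, 0.4775, 0, 0, 0, 0], [-0.2625, 0.5, 0, 0, 0, 0]],
])

```text
clock: 4.7
tool_pos: [0.6219, 0.1185, 0.1484]
orientation: [-179.9, -0.1, -179.9]
force: [0.8, 0.6, -0.4]
opening: 0.0374
gripper_force: 29.6
```

Emit:
send_rows([
  [[0, 0, 0, 0, 0, 0], [0, 0, 0, 0, 0, 0], [0, 0, 0, 0, 0, 0], [0, 0, 0, 0, 0, 0]],
])

```text
clock: 5.03
tool_pos: [0.6211, 0.1148, 0.1503]
orientation: [-180.0, -0.0, 179.9]
force: [-0.6, -0.5, -1.0]
opening: 0.0367
gripper_force: 29.6
```

```bash
python3 - <<'E'
from h import *
s=snap("wrist","w2")
for p in [(.6223,.1157,.042),(.6107,.0285,.042),(.5351,.1273,.042),(.5235,.0401,.042),(.6223,.1157,.11)]: print(np.round(proj(s,p,True)*1.5))
E
```

```text
5.0833 [0.6213 0.1148 0.1505] 0.0373 29.6
[383. 292.]
[245. 274.]
[403. 149.]
[256. 134.]
[383. 332.]
```

View pics/w2.png

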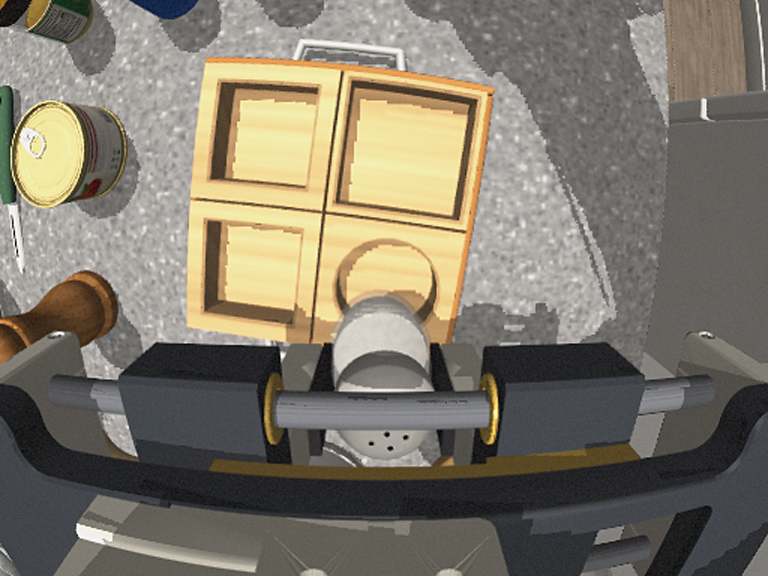

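The wrist view shows the round hole at (387,289), with the salt's foot over it at about (382,330). Clearance is 10 mm all round, so I lower it.

To row units: 9.7 cm is 0.2425, 9.6 cm is 0.24.

Emit:
send_rows([
  [[0, 0.0025, 0.025, 0, 0, 0], [0, 0.0025, 0.07, 0, 0, 0], [0, 0.0025, 0.12, 0, 0, 0], [0, 0.0025, 0.17, 0, 0, 0], [0, 0.0025, 0.2075, 0, 0, 0], [0, 0.0025, 0.23, 0, 0, 0], [0, 0.0025, 0.24, 0, 0, 0], [0, 0.0025, 0.2425, 0, 0, 0]],
])

```text
clock: 5.75
tool_pos: [0.6218, 0.1163, 0.0533]
orientation: [-180.0, -0.0, 180.0]
force: [-0.1, 0.1, -0.3]
opening: 0.0372
gripper_force: 29.6
```

```bash
python3 - <<'E'
from h import *
s=pickle.load(open("w2.pkl","rb"))
d=pickle.load(open("s0.pkl","rb"));T=lambda u,v:ray(d["top"],140+u/3-.33,110+v/3-.33)
print(s["pose"])
for n,p in [("cad",(.5729,.0779,.042)),("tin",(.519,-.1163,.058))]: print(n,proj(s,p,True)*1.5)
W=lambda u,v:ray(s,u/1.5-.17,v/1.5-.17,True)
for w in [(267,135),(406,151),(256,269),(387,289),(324,211)]: print(np.round(atz(W(*w),.042),4))
print("blue",atz(T(309,410),.105))
E
```

```text
[[-8.41054511e-05  9.59498590e-01  2.81713416e-01  5.44637798e-01]
 [ 9.99999857e-01  2.29544797e-04 -4.83265837e-04  1.14643938e-01]
 [-5.28358738e-04  2.81713335e-01 -9.59498472e-01  3.07177767e-01]
 [ 0.00000000e+00  0.00000000e+00  0.00000000e+00  1.00000000e+00]]
cad [319.55628026 212.77880933]
tin [ 41.69420815 152.98007518]
[0.5246 0.0466 0.042 ]
[0.5361 0.1292 0.042 ]
[0.6071 0.0361 0.042 ]
[0.6202 0.1182 0.042 ]
[0.5717 0.0805 0.042 ]
blue [ 0.40385848 -0.03874011  0.105     ]
```

Emit:
send_rows([
  [[0, 0, 0, 0, 0, 0], [0, 0, 0, 0, 0, 0], [0, 0, 0, 0, 0, 0], [0, 0, 0, 0, 0, 0], [0, 0, 0, 0, 0, 0], [0, 0, 0, 0, 0, 0]],
], fingers=0.75)

```text
clock: 6.25
tool_pos: [0.6219, 0.1167, 0.0539]
orientation: [180.0, 0.0, 180.0]
force: [-0.2, -0.5, 0.2]
opening: 0.0649
gripper_force: 0.0
```

Emit:
send_rows([
  [[0, 0, -0.025, 0, 0, 0], [0, 0, -0.075, 0, 0, 0], [0, 0, -0.15, 0, 0, 0], [0, 0, -0.225, 0, 0, 0], [0, 0, -0.3, 0, 0, 0], [0, 0, -0.35, 0, 0, 0], [0, 0, -0.375, 0, 0, 0], [0, 0, -0.375, 0, 0, 0]],
])

```text
clock: 6.92
tool_pos: [0.623, 0.1171, 0.2072]
orientation: [179.9, 0.3, 180.0]
force: [0.3, -0.3, 0.4]
opening: 0.0657
gripper_force: 0.0
```

To row units: -29.1 cm is -0.7275, -25.2 cm is -0.63.

Emit:
send_rows([
  [[0.0125, -0.05, 0, 0, 0, 0], [0.0325, -0.1325, 0, 0, 0, 0], [0.055, -0.23, 0, 0, 0, 0], [0.08, -0.33, 0, 0, 0, 0], [0.105, -0.43, 0, 0, 0, 0], [0.13, -0.53, 0, 0, 0, 0], [0.155, -0.63, 0, 0, 0, 0], [0.1775, -0.7275, 0, 0, 0, 0]],
])

```text
clock: 7.58
tool_pos: [0.5489, -0.1759, 0.2023]
orientation: [180.0, -0.1, 180.0]
force: [1.1, 0.2, -0.1]
opening: 0.0656
gripper_force: 0.0
```

To row units: -11.5 cm is -0.2875, -10 cm is -0.25.

Emit:
send_rows([
  [[0.0225, -0.1, 0, 0, 0, 0], [0.0425, -0.1875, 0, 0, 0, 0], [0.0575, -0.25, 0.025, 0, 0, 0], [0.065, -0.2875, 0.075, 0, 0, 0], [0.065, -0.2875, 0.125, 0, 0, 0], [0.065, -0.2875, 0.15, 0, 0, 0], [0.065, -0.2875, 0.15, 0, 0, 0], [0.065, -0.2875, 0.15, 0, 0, 0]],
])

```text
clock: 8.25
tool_pos: [0.5242, -0.2889, 0.1429]
orientation: [180.0, -0.1, -180.0]
force: [-0.1, -0.0, 0.5]
opening: 0.0657
gripper_force: 0.0
```

```bash
python3 - <<'E'
from h import *
s=snap("wrist","w3")
for p in [(.525,-.2892,.105),(.525,-.2892,0.),(.519,-.1163,.058)]: print(np.round(proj(s,p,True)*1.5))
E
```

```text
8.3 [ 0.525  -0.289   0.1439] 0.0654 0.0
[381. 333.]
[381. 278.]
[649. 293.]
```

View pics/w3.png

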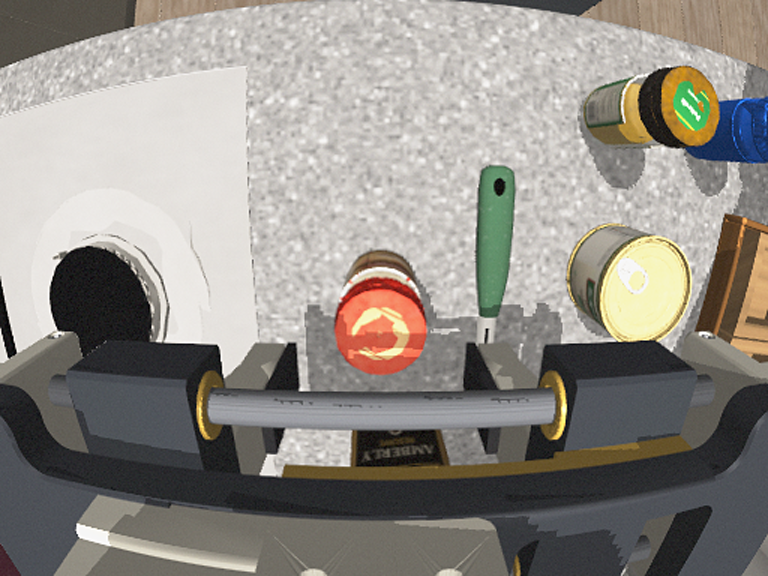

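The red cap's centre is at (381,332), predicted (381,333). I descend and grip.

To row units: 7 cm is 0.175, 1.5 cm is 0.0375.

Emit:
send_rows([
  [[0, 0, 0.0375, 0, 0, 0], [0, 0, 0.0875, 0, 0, 0], [0, 0, 0.1375, 0, 0, 0], [0, 0, 0.1675, 0, 0, 0], [0, 0, 0.175, 0, 0, 0], [0, 0, 0.175, 0, 0, 0], [0, 0, 0.175, 0, 0, 0]],
])

```text
clock: 8.88
tool_pos: [0.5257, -0.2892, 0.0749]
orientation: [-180.0, 0.1, -180.0]
force: [0.2, 0.2, 1.0]
opening: 0.0661
gripper_force: 0.0
```

Emit:
send_rows([
  [[0, 0, 0, 0, 0, 0], [0, 0, 0, 0, 0, 0], [0, 0, 0, 0, 0, 0], [0, 0, 0, 0, 0, 0], [0, 0, 0, 0, 0, 0], [0, 0, 0, 0, 0, 0], [0, 0, 0, 0, 0, 0]],
], fingers=0)

```text
clock: 9.47
tool_pos: [0.5249, -0.2894, 0.0741]
orientation: [-180.0, 0.0, 180.0]
force: [-1.4, 2.7, 5.6]
opening: 0.0439
gripper_force: 30.0
```

To row units: -10 cm is -0.25, -9.6 cm is -0.24.

Emit:
send_rows([
  [[0, 0, -0.02, 0, 0, 0], [0, 0, -0.055, 0, 0, 0], [0, 0, -0.105, 0, 0, 0], [0, 0, -0.16, 0, 0, 0], [0, 0, -0.21, 0, 0, 0], [0, 0, -0.24, 0, 0, 0], [0, 0, -0.25, 0, 0, 0], [0, 0, -0.25, 0, 0, 0]],
])

```text
clock: 10.13
tool_pos: [0.5249, -0.2894, 0.1746]
orientation: [-180.0, 0.1, 180.0]
force: [1.2, 0.5, -0.7]
opening: 0.0439
gripper_force: 30.0
```

To row units: 19.6 cm is 0.49, -1.2 cm is -0.03.

Emit:
send_rows([
  [[-0.005, 0.0225, 0, 0, 0, 0], [-0.015, 0.0625, 0, 0, 0, 0], [-0.03, 0.12, 0, 0, 0, 0], [-0.05, 0.19, 0, 0, 0, 0], [-0.07, 0.265, 0, 0, 0, 0], [-0.09, 0.34, 0, 0, 0, 0], [-0.11, 0.415, 0, 0, 0, 0], [-0.13, 0.49, 0, 0, 0, 0]],
])

```text
clock: 10.8
tool_pos: [0.5759, -0.0914, 0.172]
orientation: [-180.0, -0.1, 180.0]
force: [0.5, -0.7, -1.7]
opening: 0.044
gripper_force: 30.0
```

To row units: 12.4 cm is 0.31, 12 cm is 0.3.

Emit:
send_rows([
  [[-0.02, 0.075, 0, 0, 0, 0], [-0.0375, 0.145, 0, 0, 0, 0], [-0.055, 0.2075, 0, 0, 0, 0], [-0.07, 0.2625, 0, 0, 0, 0], [-0.08, 0.3, 0, 0, 0, 0], [-0.0825, 0.31, 0, 0, 0, 0], [-0.0825, 0.31, 0, 0, 0, 0], [-0.0825, 0.31, 0, 0, 0, 0]],
])

```text
clock: 11.47
tool_pos: [0.6091, 0.0303, 0.1728]
orientation: [-180.0, -0.1, 180.0]
force: [0.7, -0.2, -1.2]
opening: 0.0436
gripper_force: 30.0
```

Emit:
send_rows([
  [[0, 0, 0.025, 0, 0, 0], [0, 0, 0.065, 0, 0, 0], [0, 0, 0.105, 0, 0, 0], [0, 0, 0.135, 0, 0, 0], [0, 0, 0.135, 0, 0, 0]],
])

```text
clock: 11.88
tool_pos: [0.6074, 0.029, 0.1162]
orientation: [-179.9, -0.3, 179.9]
force: [-1.2, -0.2, -1.9]
opening: 0.0441
gripper_force: 30.0
```

```bash
python3 - <<'E'
from h import *
s=snap("wrist","w4")
s=snap("top","t4")
E
python3 - <<'E'
import cv2
a=cv2.imread("pics/w4.png")[100:480,150:550]
b=cv2.resize(cv2.imread("pics/t4.png")[180:380,190:390],(380,380))
import numpy as np
cv2.imwrite("pics/wt4.png",np.hstack([a,b]))
E
```

```text
11.9333 [0.6083 0.0293 0.1178] 0.0437 30.0
11.9833 [0.6093 0.0296 0.1191] 0.0439 30.0
```

View pics/wt4.png

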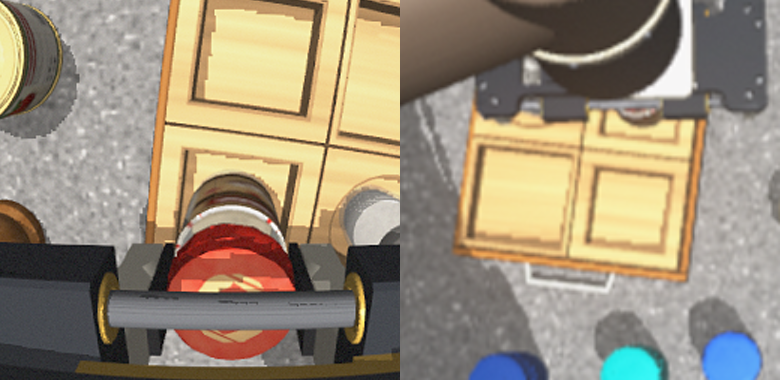

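The jar foot sits at about x=233 in the crop, inside the hole spanning 185–298. I lower it.

Emit:
send_rows([
  [[0, 0.0025, 0.0175, 0, 0, 0], [0, 0.0025, 0.0375, 0, 0, 0], [0, 0.0025, 0.0575, 0, 0, 0], [0, 0.0025, 0.0725, 0, 0, 0], [0, 0.0025, 0.08, 0, 0, 0], [0, 0.0025, 0.0825, 0, 0, 0], [0, 0.0025, 0.0825, 0, 0, 0]],
])

```text
clock: 12.57
tool_pos: [0.6097, 0.0317, 0.0865]
orientation: [-180.0, -0.0, 180.0]
force: [-1.4, -0.3, -0.5]
opening: 0.0438
gripper_force: 30.0
```

Emit:
send_rows([
  [[0, 0, 0, 0, 0, 0], [0, 0, 0, 0, 0, 0], [0, 0, 0, 0, 0, 0], [0, 0, 0, 0, 0, 0], [0, 0, 0, 0, 0, 0], [0, 0, 0, 0, 0, 0]],
], fingers=0.75)

```text
clock: 13.07
tool_pos: [0.6098, 0.0317, 0.0867]
orientation: [180.0, 0.0, 180.0]
force: [0.0, -0.5, 0.4]
opening: 0.0654
gripper_force: 0.0
```

To row units: -10 cm is -0.25, -9.5 cm is -0.2375.

Emit:
send_rows([
  [[0, 0, -0.025, 0, 0, 0], [0, 0, -0.075, 0, 0, 0], [0, 0, -0.1375, 0, 0, 0], [0, 0, -0.2, 0, 0, 0], [0, 0, -0.2375, 0, 0, 0], [0, 0, -0.25, 0, 0, 0], [0, 0, -0.25, 0, 0, 0]],
])

```text
clock: 13.65
tool_pos: [0.6105, 0.0319, 0.1888]
orientation: [179.9, 0.2, 180.0]
force: [-0.5, -0.1, 0.1]
opening: 0.0658
gripper_force: 0.0
```

To row units: 20.5 cm is 0.5125, 18.8 cm is 0.47.

Emit:
send_rows([
  [[0.0375, -0.03, 0, 0, 0, 0], [0.105, -0.085, 0, 0, 0, 0], [0.18, -0.145, 0, 0, 0, 0], [0.255, -0.205, 0, 0, 0, 0], [0.33, -0.2625, 0, 0, 0, 0], [0.405, -0.3225, 0, 0, 0, 0], [0.47, -0.375, 0, 0, 0, 0], [0.5125, -0.4075, 0, 0, 0, 0]],
])

```text
clock: 14.32
tool_pos: [0.4011, -0.1325, 0.1855]
orientation: [180.0, -0.1, 179.9]
force: [-0.0, -0.9, -1.2]
opening: 0.0657
gripper_force: 0.0
```

To row units: 4 cm is 0.1, 3.5 cm is 0.0875.

Emit:
send_rows([
  [[0, 0, 0.0375, 0, 0, 0], [0, 0, 0.0875, 0, 0, 0], [0, 0, 0.1, 0, 0, 0], [0, 0, 0.1, 0, 0, 0], [0, 0, 0.1, 0, 0, 0]],
])

```text
clock: 14.73
tool_pos: [0.4045, -0.1313, 0.1464]
orientation: [-180.0, -0.1, 180.0]
force: [0.8, 0.5, 1.0]
opening: 0.066
gripper_force: 0.0
```

```bash
python3 - <<'E'
from h import *
s=snap("wrist","w5")
for p in [(.405,-.131,.105),(.405,-.131,0.),(.519,-.1163,.058)]: print(np.round(proj(s,p,True)*1.5))
E
```

```text
14.7833 [ 0.405  -0.1312  0.1469] 0.0659 0.0
[382. 330.]
[382. 276.]
[403. 460.]
```

View pics/w5.png

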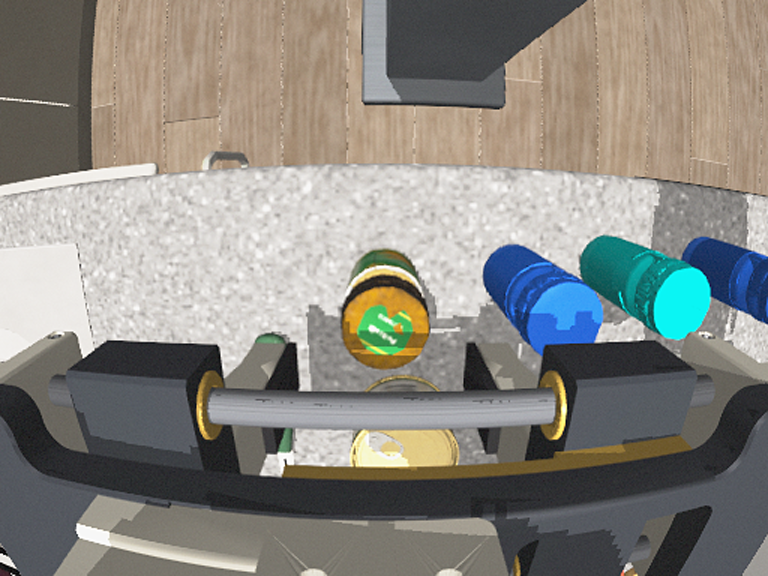

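The green-topped cap is at (386,327), as predicted. It is the jar meant: glass body, not blue. The dark blue look-alike is clear of the fingers.

To row units: 7.2 cm is 0.18, 1.5 cm is 0.0375.

Emit:
send_rows([
  [[0, 0.0025, 0.0375, 0, 0, 0], [0, 0.0025, 0.0875, 0, 0, 0], [0, 0.0025, 0.1375, 0, 0, 0], [0, 0.0025, 0.17, 0, 0, 0], [0, 0.0025, 0.18, 0, 0, 0], [0, 0.0025, 0.18, 0, 0, 0], [0, 0.0025, 0.18, 0, 0, 0]],
])

```text
clock: 15.37
tool_pos: [0.4054, -0.1302, 0.0753]
orientation: [-180.0, 0.0, -180.0]
force: [0.7, 0.6, 0.7]
opening: 0.0659
gripper_force: 0.0
```

Emit:
send_rows([
  [[0, 0, 0, 0, 0, 0], [0, 0, 0, 0, 0, 0], [0, 0, 0, 0, 0, 0], [0, 0, 0, 0, 0, 0], [0, 0, 0, 0, 0, 0], [0, 0, 0, 0, 0, 0], [0, 0, 0, 0, 0, 0]],
], fingers=0)

```text
clock: 15.95
tool_pos: [0.4052, -0.1302, 0.075]
orientation: [180.0, 0.1, 180.0]
force: [-0.2, 1.8, 5.7]
opening: 0.0436
gripper_force: 30.0
```

To row units: -12 cm is -0.3, -11.8 cm is -0.295.

Emit:
send_rows([
  [[0, 0, -0.02, 0, 0, 0], [0, 0, -0.055, 0, 0, 0], [0, 0, -0.105, 0, 0, 0], [0, 0, -0.16, 0, 0, 0], [0, 0, -0.22, 0, 0, 0], [0, 0, -0.27, 0, 0, 0], [0, 0, -0.295, 0, 0, 0], [0, 0, -0.3, 0, 0, 0]],
])

```text
clock: 16.62
tool_pos: [0.4054, -0.1303, 0.1969]
orientation: [180.0, 0.2, 180.0]
force: [0.6, 0.8, -2.1]
opening: 0.0435
gripper_force: 30.0
```

To row units: 17.15 cm is 0.4288, 16.6 cm is 0.415.

Emit:
send_rows([
  [[-0.025, 0.035, 0, 0, 0, 0], [-0.0675, 0.0975, 0, 0, 0, 0], [-0.1175, 0.17, 0, 0, 0, 0], [-0.1675, 0.2425, 0, 0, 0, 0], [-0.2175, 0.3125, 0, 0, 0, 0], [-0.26, 0.375, 0, 0, 0, 0], [-0.2875, 0.415, 0, 0, 0, 0], [-0.2963, 0.4288, 0, 0, 0, 0]],
])

```text
clock: 17.28
tool_pos: [0.5241, 0.0431, 0.1934]
orientation: [-180.0, -0.1, -179.9]
force: [0.0, -0.2, -1.1]
opening: 0.0433
gripper_force: 30.0
```

To row units: 7 cm is 0.175, 6.5 cm is 0.1625.

Emit:
send_rows([
  [[0, 0, 0, 0, 0, 0], [0, 0, 0.025, 0, 0, 0], [0, 0, 0.075, 0, 0, 0], [0, 0, 0.125, 0, 0, 0], [0, 0, 0.1625, 0, 0, 0], [0, 0, 0.175, 0, 0, 0], [0, 0, 0.175, 0, 0, 0], [0, 0, 0.175, 0, 0, 0]],
])

```text
clock: 17.95
tool_pos: [0.523, 0.0404, 0.1248]
orientation: [-180.0, -0.0, 179.9]
force: [0.8, 1.0, -0.0]
opening: 0.0431
gripper_force: 30.0
```

```bash
python3 - <<'E'
from h import *
s=snap("wrist","w6")
for p in [(.5235,.041,.042)]: print(np.round(proj(s,p,True)*1.5))
E
```

```text
18.0 [0.5235 0.0408 0.1254] 0.0434 30.0
[382. 303.]
```

View pics/w6.png

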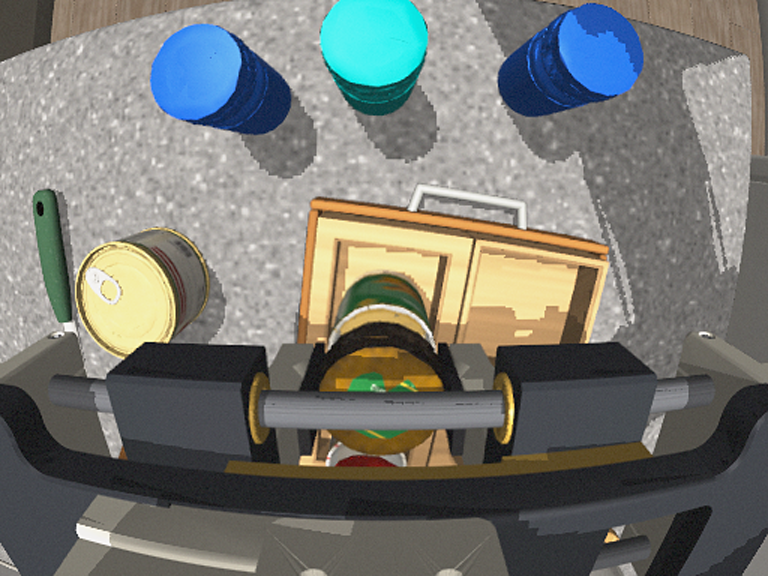

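The hole's centre is at about (389,303) and the jar's foot at about x=384. I shift 2 mm and lower.

To row units: 3.8 cm is 0.095, 1.5 cm is 0.0375.

Emit:
send_rows([
  [[0, 0.005, 0.015, 0, 0, 0], [0, 0.005, 0.0375, 0, 0, 0], [0, 0.005, 0.06, 0, 0, 0], [0, 0.005, 0.08, 0, 0, 0], [0, 0.005, 0.09, 0, 0, 0], [0, 0.005, 0.095, 0, 0, 0], [0, 0.005, 0.095, 0, 0, 0]],
])

```text
clock: 18.58
tool_pos: [0.5237, 0.0431, 0.0871]
orientation: [-180.0, 0.0, -180.0]
force: [-2.5, -0.7, 9.4]
opening: 0.0435
gripper_force: 30.0
```

Emit:
send_rows([
  [[0, 0, 0, 0, 0, 0], [0, 0, 0, 0, 0, 0], [0, 0, 0, 0, 0, 0], [0, 0, 0, 0, 0, 0], [0, 0, 0, 0, 0, 0], [0, 0, 0, 0, 0, 0]],
], fingers=0.75)

```text
clock: 19.08
tool_pos: [0.5232, 0.0432, 0.0864]
orientation: [-180.0, -0.0, 180.0]
force: [-0.5, -0.4, -0.4]
opening: 0.0653
gripper_force: 0.0
```

Emit:
send_rows([
  [[0, 0, -0.025, 0, 0, 0], [0, 0, -0.075, 0, 0, 0], [0, 0, -0.15, 0, 0, 0], [0, 0, -0.225, 0, 0, 0], [0, 0, -0.2875, 0, 0, 0], [0, 0, -0.325, 0, 0, 0], [0, 0, -0.325, 0, 0, 0], [0, 0, -0.325, 0, 0, 0]],
])

```text
clock: 19.75
tool_pos: [0.5236, 0.0434, 0.2181]
orientation: [179.9, 0.1, 180.0]
force: [-0.8, 0.1, -0.5]
opening: 0.0661
gripper_force: 0.0
```

To row units: -17.3 cm is -0.4325, -12.2 cm is -0.305.

Emit:
send_rows([
  [[-0.025, -0.035, 0, 0, 0, 0], [-0.0725, -0.1025, 0, 0, 0, 0], [-0.125, -0.1775, 0, 0, 0, 0], [-0.1775, -0.2525, 0, 0, 0, 0], [-0.23, -0.3275, 0, 0, 0, 0], [-0.275, -0.39, 0, 0, 0, 0], [-0.305, -0.4325, 0.025, 0, 0, 0], [-0.305, -0.4325, 0.0375, 0, 0, 0]],
], fingers=0.85)

```text
clock: 20.42
tool_pos: [0.6458, -0.133, 0.1985]
orientation: [-180.0, -0.2, 179.8]
force: [-1.3, 0.6, -0.7]
opening: 0.0747
gripper_force: 0.0
```

Emit:
send_rows([
  [[0, 0, 0, 0, 0, 0], [0, 0, 0, 0, 0, 0], [0, 0, 0, 0, 0, 0]],
])

```text
clock: 20.67
tool_pos: [0.6447, -0.1293, 0.2016]
orientation: [-180.0, -0.0, -180.0]
force: [0.0, -0.6, -0.2]
opening: 0.0746
gripper_force: 0.0
```

```bash
python3 - <<'E'
from h import *
s=snap("wrist","w7")
for p in [(.6455,-.1295,.148),(.6455,-.1295,0.)]: print(np.round(proj(s,p,True)*1.5))
E
```

```text
20.7167 [ 0.6449 -0.1291  0.202 ] 0.0744 0.0
[381. 322.]
[381. 260.]
```

View pics/w7.png

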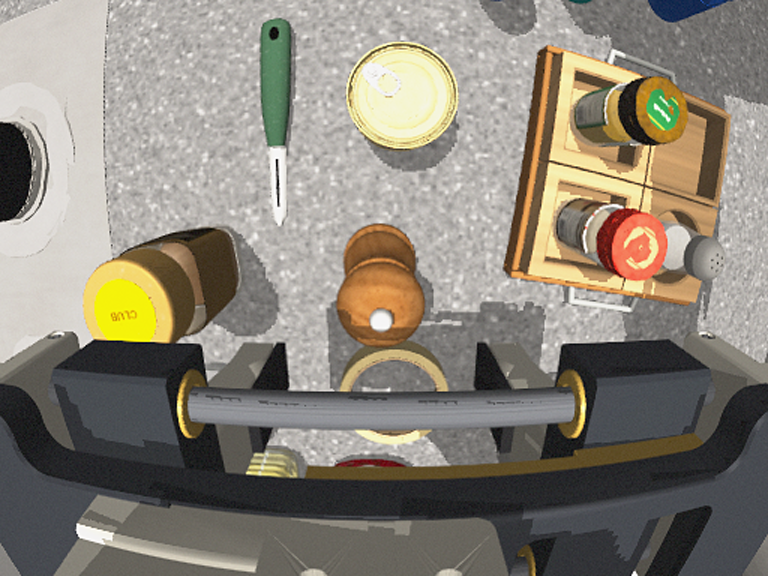

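The knob is at (381,320), predicted (381,322). The salt and both jars stand upright in the caddy. I descend and grip the head.

To row units: 9.7 cm is 0.2425, 1.5 cm is 0.0375.

Emit:
send_rows([
  [[0, 0, 0.0375, 0, 0, 0], [0, 0, 0.0875, 0, 0, 0], [0, 0, 0.1375, 0, 0, 0], [0, 0, 0.1875, 0, 0, 0], [0, 0, 0.225, 0, 0, 0], [0, 0, 0.2425, 0, 0, 0], [0, 0, 0.2425, 0, 0, 0], [0, 0, 0.2425, 0, 0, 0]],
])

```text
clock: 21.38
tool_pos: [0.6455, -0.1294, 0.1055]
orientation: [-180.0, 0.0, -180.0]
force: [-0.1, -0.5, 0.4]
opening: 0.0745
gripper_force: 0.0
```

Emit:
send_rows([
  [[0, 0, 0, 0, 0, 0], [0, 0, 0, 0, 0, 0], [0, 0, 0, 0, 0, 0], [0, 0, 0, 0, 0, 0], [0, 0, 0, 0, 0, 0], [0, 0, 0, 0, 0, 0], [0, 0, 0, 0, 0, 0]],
], fingers=0)

```text
clock: 21.97
tool_pos: [0.6455, -0.1298, 0.1051]
orientation: [-180.0, 0.1, 180.0]
force: [-1.2, 1.3, 3.5]
opening: 0.0475
gripper_force: 30.0
```

To row units: -11.2 cm is -0.28, -10.4 cm is -0.26.

Emit:
send_rows([
  [[0, 0, -0.0125, 0, 0, 0], [0, 0, -0.0375, 0, 0, 0], [0, 0, -0.075, 0, 0, 0], [0, 0, -0.12, 0, 0, 0], [0, 0, -0.17, 0, 0, 0], [0, 0, -0.22, 0, 0, 0], [0, 0, -0.26, 0, 0, 0], [0, 0, -0.28, 0, 0, 0]],
])

```text
clock: 22.63
tool_pos: [0.6458, -0.1301, 0.2196]
orientation: [-180.0, 0.2, 180.0]
force: [-0.0, 0.5, -2.3]
opening: 0.0471
gripper_force: 30.0
```

To row units: 13.1 cm is 0.3275, 10.8 cm is 0.27.

Emit:
send_rows([
  [[0, 0, -0.0375, 0, 0, 0], [0.0075, 0.0175, -0.075, 0, 0, 0], [0.0225, 0.05, -0.105, 0, 0, 0], [0.0425, 0.1, -0.125, 0, 0, 0], [0.065, 0.155, -0.125, 0, 0, 0], [0.09, 0.2125, -0.125, 0, 0, 0], [0.115, 0.27, -0.125, 0, 0, 0], [0.14, 0.3275, -0.125, 0, 0, 0]],
])

```text
clock: 23.3
tool_pos: [0.5878, 0.0026, 0.2664]
orientation: [180.0, -0.0, 180.0]
force: [0.5, -0.0, -2.5]
opening: 0.0471
gripper_force: 30.0
```

To row units: 12.6 cm is 0.315, 12.1 cm is 0.3025.

Emit:
send_rows([
  [[0.025, 0.0575, 0, 0, 0, 0], [0.05, 0.115, 0, 0, 0, 0], [0.075, 0.1725, 0, 0, 0, 0], [0.0975, 0.225, 0, 0, 0, 0], [0.1175, 0.27, 0, 0, 0, 0], [0.13, 0.3025, 0, 0, 0, 0], [0.135, 0.315, 0, 0, 0, 0], [0.135, 0.315, 0, 0, 0, 0]],
])

```text
clock: 23.97
tool_pos: [0.5343, 0.1284, 0.2666]
orientation: [180.0, -0.0, -179.9]
force: [-0.2, -0.6, -2.2]
opening: 0.0472
gripper_force: 30.0
```

To row units: 9 cm is 0.225, 8.8 cm is 0.22.

Emit:
send_rows([
  [[0, 0, 0, 0, 0, 0], [0, 0, 0.025, 0, 0, 0], [0, 0, 0.0625, 0, 0, 0], [0, 0, 0.1125, 0, 0, 0], [0, 0, 0.1625, 0, 0, 0], [0, 0, 0.2, 0, 0, 0], [0, 0, 0.22, 0, 0, 0], [0, 0, 0.225, 0, 0, 0]],
])

```text
clock: 24.63
tool_pos: [0.5344, 0.126, 0.1744]
orientation: [-179.9, -0.2, 179.9]
force: [0.2, 0.4, -1.9]
opening: 0.0469
gripper_force: 30.0
```

```bash
python3 - <<'E'
from h import *
s=snap("wrist","w8")
for p in [(.5351,.128,.042),(.5351,.128,.06)]: print(np.round(proj(s,p,True)*1.5))
E
```

```text
24.6833 [0.5349 0.1263 0.1752] 0.0471 30.0
[384. 282.]
[385. 289.]
```

View pics/w8.png

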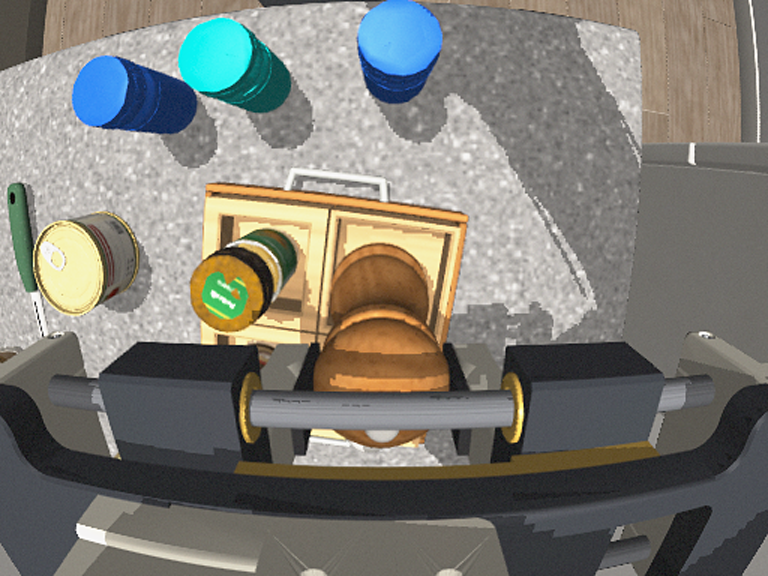

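The mill's foot is at about x=380 and the opening's centre at about x=388. I shift 3 mm in y and lower.

To row units: 5.7 cm is 0.1425, 5.6 cm is 0.14.

Emit:
send_rows([
  [[0, 0.0075, 0.0125, 0, 0, 0], [0, 0.0075, 0.035, 0, 0, 0], [0, 0.0075, 0.06, 0, 0, 0], [0, 0.0075, 0.085, 0, 0, 0], [0, 0.0075, 0.11, 0, 0, 0], [0, 0.0075, 0.13, 0, 0, 0], [0, 0.0075, 0.14, 0, 0, 0], [0, 0.0075, 0.1425, 0, 0, 0]],
])

```text
clock: 25.35
tool_pos: [0.5348, 0.1299, 0.1183]
orientation: [-179.9, -0.1, 180.0]
force: [-0.4, 0.2, -1.4]
opening: 0.0474
gripper_force: 30.0
```

Emit:
send_rows([
  [[0, 0, 0, 0, 0, 0], [0, 0, 0, 0, 0, 0], [0, 0, 0, 0, 0, 0]],
])

```text
clock: 25.6
tool_pos: [0.5356, 0.1304, 0.1201]
orientation: [180.0, 0.1, 180.0]
force: [-0.2, -0.3, -1.5]
opening: 0.0474
gripper_force: 30.0
```

To row units: 0.25 cm is 0.0063, 0.2 cm is 0.005.

Emit:
send_rows([
  [[0, 0, 0.0025, 0, 0, 0], [0, 0, 0.005, 0, 0, 0], [0, 0, 0.0063, 0, 0, 0], [0, 0, 0.0063, 0, 0, 0]],
])

```text
clock: 25.93
tool_pos: [0.5353, 0.1302, 0.1172]
orientation: [180.0, 0.0, 180.0]
force: [-0.1, 0.1, -1.8]
opening: 0.0471
gripper_force: 30.0
```

Emit:
send_rows([
  [[0, 0, 0, 0, 0, 0], [0, 0, 0, 0, 0, 0], [0, 0, 0, 0, 0, 0], [0, 0, 0, 0, 0, 0], [0, 0, 0, 0, 0, 0], [0, 0, 0, 0, 0, 0]],
], fingers=0.8)

```text
clock: 26.43
tool_pos: [0.5353, 0.1302, 0.1171]
orientation: [180.0, 0.0, 180.0]
force: [-0.5, 0.3, -0.8]
opening: 0.0696
gripper_force: 0.0
```

To row units: -13 cm is -0.325, -11.5 cm is -0.2875.

Emit:
send_rows([
  [[0, 0, -0.025, 0, 0, 0], [0, 0, -0.075, 0, 0, 0], [0, 0, -0.15, 0, 0, 0], [0, 0, -0.225, 0, 0, 0], [0, 0, -0.2875, 0, 0, 0], [0, 0, -0.325, 0, 0, 0], [0, 0, -0.325, 0, 0, 0], [0, 0, -0.325, 0, 0, 0]],
])

```text
clock: 27.1
tool_pos: [0.5355, 0.1304, 0.2486]
orientation: [179.9, 0.1, 180.0]
force: [0.4, -0.5, -0.6]
opening: 0.0698
gripper_force: 0.0
```

To row units: -18 cm is -0.45, -16 cm is -0.4.

Emit:
send_rows([
  [[0, -0.075, 0, 0, 0, 0], [0, -0.15, 0, 0, 0, 0], [0, -0.2375, 0, 0, 0, 0], [0, -0.325, 0, 0, 0, 0], [0, -0.4, 0, 0, 0, 0], [0, -0.45, 0, 0, 0, 0], [0, -0.45, 0, 0, 0, 0], [0, -0.45, 0, 0, 0, 0]],
])

```text
clock: 27.77
tool_pos: [0.5345, -0.0509, 0.2461]
orientation: [-180.0, -0.1, 179.8]
force: [-0.2, 0.2, -0.3]
opening: 0.0706
gripper_force: 0.0
```

```bash
python3 - <<'E'
from h import *
import cv2
a=snap("scene","f1",3);b=snap("wrist","f2",1.5)
cv2.imwrite("pics/ff.png",np.hstack([cv2.imread("pics/f1.png")[420:820,440:840],cv2.resize(cv2.imread("pics/f2.png")[0:345,423:768],(400,400))]))
E
```

```text
27.8167 [ 0.5347 -0.0501  0.2463] 0.0699 0.0
27.8667 [ 0.5348 -0.0496  0.2465] 0.0697 0.0
```

View pics/ff.png

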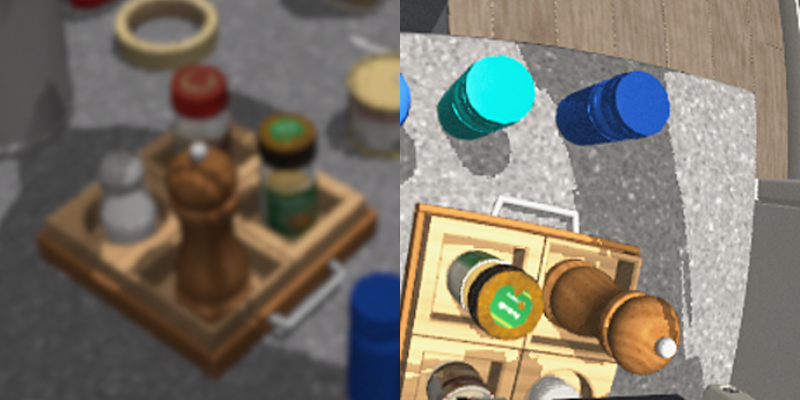

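All four items stand upright in their compartments: mill (210,230), salt (128,200), red-capped jar (200,110) and green-topped jar (288,170) in the left view. The gripper is clear of everything, so I hand in the job.

```bash
python3 -c "
from plant import ctrl
print(ctrl.close_job())"
```

```text
the job is handed in; nothing more can be done
None
```

The pepper mill, salt shaker and both spice jars stand upright in their matching caddy compartments, the coffee jar, tin and look-alikes were never touched, and the job is handed in at about 28 s on the robot clock (the hand-in returned no verdict).

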